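# Open the screw-top jar of nuts in the hallway clamp

### The arm

A 6-joint arm with a two-finger parallel gripper is mounted at the origin on the work surface. World frame = base frame: x ahead of the robot, y to its left, z up, the work surface at z = 0. Lengths are in mm, angles in rad, forces in N, time in s.
With the tool pointing down it reaches from about 300 to 875 mm from the base axis. Payload 4.2 kg.
Tool frame: the origin (TCP) lies midway between the tips of the shut fingers; the grasp point (between the pads) lies r.tcp_to_grasp behind it (r.tcp_to_grasp is the distance from the TCP to the grasp point, in mm); z points along the fingers, y is the line along which they close (so a half turn about z gives the same grasp; the last joint's range is limited). The gripper opens to 85 mm and grips with 20 to 120 N. Pads are 22 mm wide; open, the fingers measure 114 mm over their backs; the gripper's body (76 mm by 85 mm) begins 54 mm behind the grasp point. The pads swing forward as they close: fully open they stand 13 mm farther back than shut.
Start: joints at [-1.181, 0.32, 1.565, -0, 1.257, -0.02], TCP at [229.099, -527.404, 231.338] pointing down, gripper open.
Joint ranges: [-3.11, 3.11], [-0.84, 2.01], [0.21, 2.61], [-1.34, 4.49], [0.05, 2.63], [-2.56, 2.56]. Speed limits (rad/s): [2.57, 2.57, 3.14, 3.14, 3.14, 3.14].

### API

Orientations are given as a unit quaternion [w, x, y, z].
In Python, from cell import r, cams gives the robot as it stands.
- The arm moves only by the tool jog_arm, never from a script. Its argument "increments" is a list of rows, each an object of numbers: "gripper": the opening, from 0 (shut) to 1 (fully open); "dx", "dy", "dz": the shift along the tool's x, y, z in units of 40 mm (1.0 is 40 mm); "ax", "ay", "az": the turn, a rotation vector about the tool's x, y, z in units of 8 degrees (1.0 is 8 degrees). In form: [{"gripper": .., "dx": .., "dy": .., "dz": .., "ax": .., "ay": .., "az": ..}, ...]. A call has 1 to 10 rows; each row shifts and turns the commanded pose from where the row before left it, along the tool's axes as they then stand; what a row does not reach is not made up. A row lasts 1/10 s, in which the tool goes at most 50 mm and 8.59 degrees, less where a joint would pass 70% of its speed; a pose out of reach is approached as far as the arm can. A call with a number of a shift or a turn outside -1 to 1 is refused whole. A call with a gripper value outside its range is refused whole. The fingers move at their own pace and stop on an object; the grip force is fixed at half the most. Time passes only in rows, so rows that do not move let the fingers close. It gives the time, the measured TCP pose, the force, the opening and the grip force at its end, in the units of the state.
- r.get_state(): the state, without advancing time (a new reading comes with each control period).
- cams.read_camera(name): name is "scene" or "top" or "wrist"; returns the picture (384x512x3 uint8, red, green, blue); there is no depth.
- cams.get_calibration(name): a dict with "fx", "fy", "cx", "cy" (pixels), "dist_coeffs" ([k1, k2, p1, p2, k3] as OpenCV has them; the pictures are not rectified), "eye" and "rotation" of the camera in the world. Camera axes: x right, y up, looking along -z (the intrinsics and any distortion apply to the point x, -y, -z); pixel columns grow to the right and rows downward; lengths in mm; the calibration is good to about 2 mm. A picture is of the moment at which its call begins: read the wrist's pose just before it. get_calibration takes no time and is no camera call; for the wrist camera it gives the pose at the moment of the call.
- r.close_job(): hands the job in; it is judged then, once.
The state is a dict: "time": time; "joint_pos": joint angles; "joint_velocities": joint speeds; "joint_torque": joint torques, N m; "position": TCP position; "ee_rot": TCP orientation; "contact_force": force on the tool from outside, world axes, zero at the start; "wrist_torque": the same for the moment, N m; "grip_width": finger opening in mm; "grasp_force": force on a finger pad.
Only numpy, scipy, OpenCV 4.12 (cv2) and the standard library are available. Lean on these libraries where they do the work, as an engineer would, in place of code of your own. Each camera call takes 0.05 s, during which the arm holds its last target. There are 200 camera calls.

### The job

Brace the square glass jar by sliding the clamp's loose jaw against it until it is held snugly between the two jaws; then unscrew the tight cap anticlockwise, stop turning once its threads let go, and lift it straight off without pulling the jar up. Finish still holding the cap level over the jar's mouth, about two centimetres above the rim, with the jar still braced: do not put the cap down or let go. Leave the other things on the shelf where they are.

Things in the scene. Friction and masses are not known exactly. Their poses are not given: they have to be found in the camera images.
- clamp: Fixed clamp: dark steel base plate, 130 (x) by 290 (y, from -115 to +175) by 14 mm thick; fixed wooden jaw 90 x 18 mm, top 59 mm above the shelf, inner face at y = -50 mm; a like sliding jaw on the +y side. Origin on the shelf, in the plate's x middle; x along the jaw faces, y along the slide, z up. The jar stands on the plate, 14 mm above the shelf.
- jaw (a joint): Sliding jaw, m: 0 fully open (inner face at clamp y = +60 mm), growing as it moves towards clamp -y (face at 60 mm minus value), up to 0.06. With the 60 mm jar snug between both jaws it reads 0.050. It takes about 10 N to slide, stays where left, and pushes the jar along.
- jaw_post (a point): Top centre of the upright round steel post, 20 mm in diameter, on the sliding jaw's rear arm; 91 mm above the shelf, free to pinch over its upper 50 mm, 65 mm behind the jaw's inner face; moves with the jaw. Axes as the clamp's.
- jar: Loose square clear-glass jar of nuts, 60 x 60 mm, about 0.4 kg, shoulder 74 mm high, round threaded neck up to the rim at 92 mm. Origin at the centre of its underside, z up, x and y square to its sides. It stands between the jaws, up to 25 mm off and 7 degrees skew of its braced place; unbraced it can turn with the cap.
- jar_rim (a point): Centre of the jar's mouth at the rim, 92 mm above its underside. Axes as the jar's.
- jar_bead (a point): Small raised glass bead on the jar's shoulder (74 mm up) at the corner towards the jar's own +x +y, 45 degrees anticlockwise of its x axis: where the cap's pointer aims when the threads are free.
- cap: Round aluminium screw cap on the jar, 56 mm in diameter, 20 mm of side plus top, 22 mm tall, 50 g. Origin on its axis at its lower edge (79 mm above the jar's underside when screwed on), z up, x along the pointer rib. Tight: about 0.2 N m to turn, as a sprung liner pushes it up with 14 N. Anticlockwise from above loosens it, rising 1.3 mm per rad; let go of when free it springs up 3 mm.
- cap_pointer (a point): Outer end of the dark pointer rib on the cap's top, 27 mm from the axis. Screwed on, it points 30 to 7 degrees clockwise of the jar's x axis. Threads let go at 28 degrees anticlockwise of it and the cap lifts freely up to 62 (best 45, at the bead); farther on, the lugs strike the next thread. Less than a quarter turn in all.
- multitool: Bystander: folded aluminium multitool lying flat, 100 x 24 x 14 mm; origin under its centre.
- grip: Bystander: blue silicone handlebar grip lying down, 110 mm long, 38 mm across; origin under its centre.
- tumbler: Bystander: glass tumbler 72 mm in diameter, 90 mm high, with two leaning spokes up to 230 mm high; origin under its centre.
- tube: Bystander: small patch-glue tube lying flat, 90 x 30 x 14 mm, with a red twist cap at one end; origin under its body's centre.
Not all that is in view belongs to the job. Leave any purple look-alike of the cap alone. There is more than one size of the jar; the one meant has the size given above.

How it is judged:
By the outcome, as a careful person would: the job done as asked, in the order asked, and still so for the second after the job is handed in, while the arm keeps its last pose, push and grip.
It also fails if it takes over 46 s, if anything falls off the work surface, if the arm or the gripper's body presses on something with over 40 N, if the wrist force passes 120 N, or if a joint passes its speed limit or range.

## Working session

There is one attempt and no reset: what is moved stays moved. The work goes in short steps, Python scripts to look and compute and a tool call to move; the robot and the scene stay as the last step left them, time stands still between calls to the robot, and variables do not carry over. Pictures are saved under pics/ and viewed, at most 12 in all, crops included, and the job is handed in when it is done.

Besides the shell and the picture viewer there is one more tool, called after "Call:" as name([rows], argument=value, ...), one row to a line, values as JSON. jog_arm: Moves the arm, as the interface text tells. Its arguments: {"type":"object","properties":{"increments":{"type":"array"}},"required":["increments"]}

```bash
mkdir -p pics; ls; python3 - <<'E'
from cell import r,cams
import cv2
for n in("top","scene"):
    im=cams.read_camera(n); cv2.imwrite(f"pics/{n}0.png",im[:,:,::-1]); c=cams.get_calibration(n); print(n,c)
s=r.get_state(); print(s, r.tcp_to_grasp)
E
```

```text
pics
top {'fx': 438.4086668963897, 'fy': 438.4086668963897, 'cx': 253.7918183599779, 'cy': 190.01342205871572, 'dist_coeffs': array([0.05175541, 0.        , 0.        , 0.        , 0.        ]), 'eye': array([ 348.91487247,   24.61675602, 1214.4689828 ]), 'rotation': array([ 0.70697198,  0.06783529, -0.04804462, -0.70233945])}
scene {'fx': 377.41293466066406, 'fy': 377.41293466066406, 'cx': 256.60187828040023, 'cy': 196.88060705129553, 'dist_coeffs': array([1.05091697e-05, 0.00000000e+00, 0.00000000e+00, 0.00000000e+00,
       0.00000000e+00]), 'eye': array([1107.45068836, -290.87310191,  960.0780044 ]), 'rotation': array([0.81294539, 0.27851382, 0.16501476, 0.48406608])}
{'time': 0.1, 'joint_pos': array([-1.18097523e+00,  3.20249619e-01,  1.56553140e+00, -2.02544542e-05,
        1.25743921e+00, -2.00083735e-02]), 'joint_velocities': array([ 4.24977890e-04, -1.85613538e-03, -3.85867492e-03,  2.64755206e-03,
       -9.97236266e-05, -7.00499880e-04]), 'joint_torque': array([ 4.75748857e-04, -4.16407371e+01, -2.34704071e+01, -7.40210453e-05,
        4.90300081e-03, -3.11120132e-06]), 'position': array([ 228.93943437, -526.9941263 ,  230.56386928]), 'ee_rot': array([-7.98140847e-04,  9.79077377e-01,  2.03486677e-01, -1.59085160e-04]), 'contact_force': array([ 0.0790387 , -0.45859963,  0.46474701]), 'wrist_torque': array([-0.01003028,  0.01718547,  0.05453165]), 'grasp_force': 0.0, 'grip_width': 85.65223746607727} 18.700000000000003
```

View pics/top0.png

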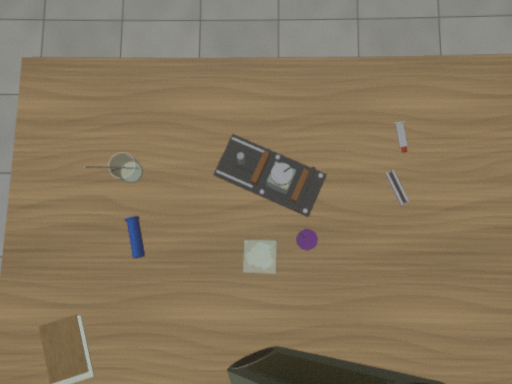

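View pics/scene0.png

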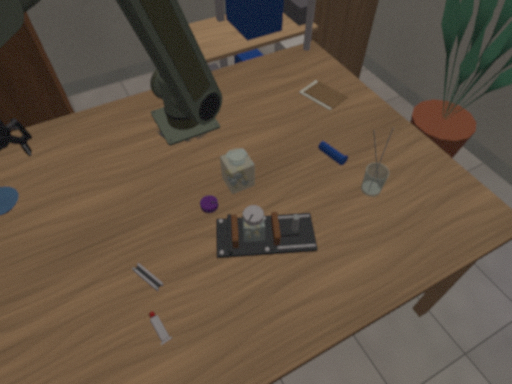

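Top view: the clamp runs from about (225,155) to (320,195), with the jar and cap at (281,175) and the post at (241,157). The larger jar (260,256) and the purple cap (307,240) are decoys. I'll enlarge both views.

```bash
python3 - <<'E'
import cv2
t=cv2.imread("pics/top0.png")[130:220,208:333]; cv2.imwrite("pics/tc.png",cv2.resize(t,None,fx=6.4,fy=6.4,interpolation=cv2.INTER_CUBIC))
t=cv2.imread("pics/scene0.png")[195:265,210:320]; cv2.imwrite("pics/sc.png",cv2.resize(t,None,fx=7,fy=7,interpolation=cv2.INTER_CUBIC))
E
```

```text
(no output)
```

View pics/tc.png

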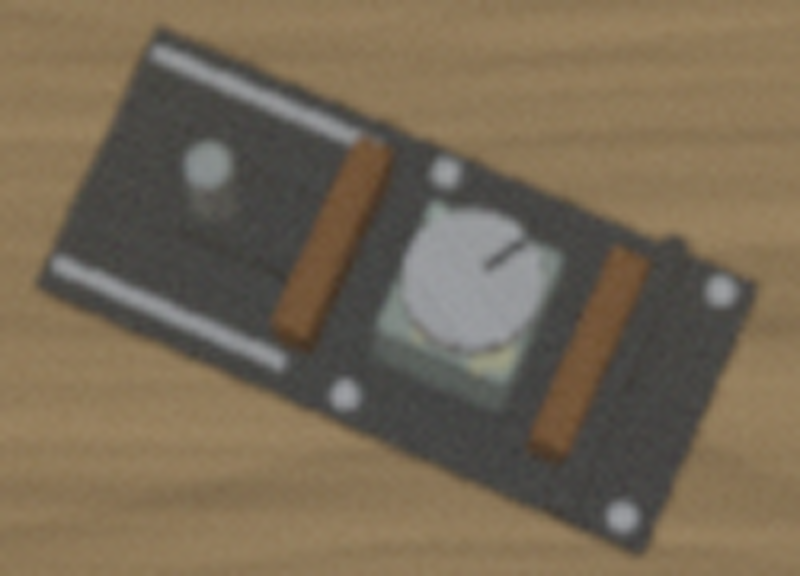

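View pics/sc.png

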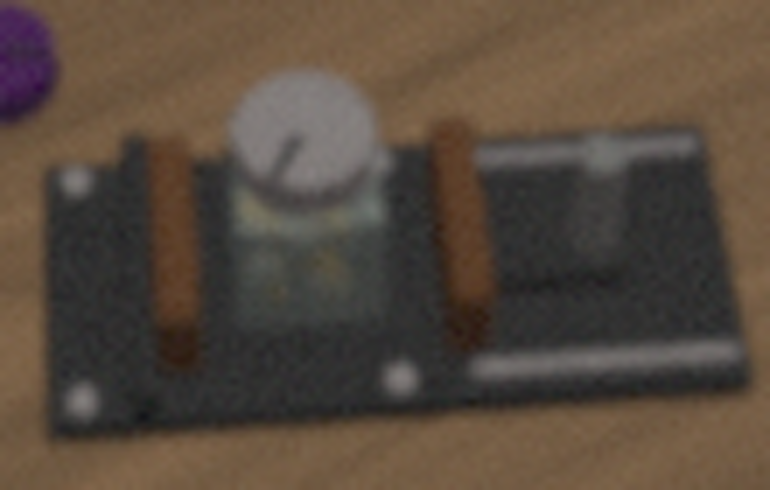

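Top crop: plate corners (160,27), (757,285), (643,555), (38,287); post top (208,163); cap centre (475,280) with the pointer tip at (525,241). Scene crop: post top (603,148), cap (303,133), pointer tip (275,170), plate corners (48,170), (700,130), (748,385), (52,435).

```bash
cat > h.py <<'E'
from cell import r,cams
import numpy as np,cv2
from scipy.spatial.transform import Rotation as R
def rot(q): return R.from_quat(np.roll(q,-1)).as_matrix()
def ray(c,px):
    K=np.array([[c['fx'],0,c['cx']],[0,c['fy'],c['cy']],[0,0,1]])
    u=cv2.undistortPoints(np.array([[px]],float),K,np.array(c['dist_coeffs'],float))[0,0]
    return rot(c['rotation'])@np.array([u[0],-u[1],-1])
def at(c,px,z):
    d=ray(c,px); e=np.array(c['eye']); return e+d*(z-e[2])/d[2]
def state():
    s=r.get_state(); M=rot(s['ee_rot']); print('t',s['time'],'pos',s['position'].round(1),'Tx',M[:,0].round(3),'Ty',M[:,1].round(3),'Tz',M[:,2].round(3),'F',s['contact_force'].round(1),'w',s['grip_width'].round(1),'j',s['joint_pos'].round(2)); return s,M
E
python3 - <<'E'
from h import *
t=cams.get_calibration('top'); s=cams.get_calibration('scene')
T=lambda p:(p[0]/6.4+208-.42,p[1]/6.4+130-.42); S=lambda p:(p[0]/7+210-.43,p[1]/7+195-.43)
for n,c,f,P in(('top',t,T,[(160,27),(757,285),(643,555),(38,287)]),('scene',s,S,[(700,130),(48,170),(52,435),(748,385)])):
    w=np.array([at(c,f(p),14)[:2] for p in P]); print(n,w.round(1).tolist())
    # order: topcorner upleft=(+y end, far x),( -y end, far),( -y, near),(+y near)
    y=((w[0]+w[3])-(w[1]+w[2])); y/=np.linalg.norm(y); print('yaxis',y,'len',np.linalg.norm(w[0]-w[1]),np.linalg.norm(w[1]-w[2]),'origin',w.mean(0)-30*y)
for n,a,b,z in(('post',(208,163),(603,148),91),('cap',(475,280),(303,133),115),('ptr',(525,241),(275,170),115.5)):
    print(n,at(t,T(a),z).round(1),at(s,S(b),z).round(1))
state()
E
```

```text
top [[709.0, 120.9], [593.2, -140.6], [475.3, -90.0], [591.3, 172.4]]
yaxis [0.40477205 0.91441762] len 285.94628732515906 128.29185133884016 origin [580.08417697 -11.76168148]
scene [[596.5, 172.8], [479.7, -87.5], [598.2, -140.4], [712.8, 119.5]]
yaxis [0.40635066 0.91371721] len 285.2992643110396 129.79896728129228 origin [584.60596566 -11.29506915]
post [628.1  94.   91. ] [626.9  96.   91. ]
cap [574.4 -14.9 115. ] [578.3 -14.1 115. ]
ptr [590.2 -34.8 115.5] [588.9 -32.1 115.5]Traceback (most recent call last):
  File "<stdin>", line 10, in <module>
  File "h.py", line 12, in state
    s=r.get_state(); M=rot(s['ee_rot']); print('t',s['time'],'pos',s['position'].round(1),'Tx',M[:,0].round(3),'Ty',M[:,1].round(3),'Tz',M[:,2].round(3),'F',s['contact_force'].round(1),'w',s['grip_width'].round(1),'j',s['joint_pos'].round(2)); return s,M
                                                                                                                                                                                             ^^^^^^^^^^^^^^^^^^^^^
AttributeError: 'float' object has no attribute 'round'
```

Call:
jog_arm([
  {"gripper": 1,"az": -0.888},
  {"gripper": 1,"az": -0.888},
  {"gripper": 1,"az": -0.888},
  {"gripper": 1,"az": -0.888},
  {"gripper": 1,"az": -0.888},
  {"gripper": 1,"az": -0.888},
  {"gripper": 1},
])

```text
schema error: expected keys gripper, dx, dy, dz, ax, ay, az
```

```bash
sed -i "s/s\['grip_width'\].round(1)/round(float(s['grip_width']),1)/" h.py; cat >> h.py <<'E'
def go(p,yaw=None):
    s,M=state(); d=M.T@(np.array(p)-s['position'])/40; print('move units',d.round(3))
    if yaw is not None:
        a=np.degrees(np.arctan2(M[1,0],M[0,0])); print('az',round(-((yaw-a+180)%360-180)/8,3))
    print('tilt ax,ay deg', np.degrees(np.cross(M[:,2],[0,0,-1])@M).round(2))
E
python3 -c "
from h import *
go([627.6,95,130],66.1)"
```

```text
t 0.1 pos [ 228.9 -527.   230.6] Tx [0.917 0.398 0.   ] Ty [ 0.398 -0.917 -0.002] Tz [-0.001  0.001 -1.   ] F [ 0.1 -0.5  0.5] w 85.7 j [-1.18  0.32  1.57 -0.    1.26 -0.02]
move units [ 15.337 -10.287   2.531]
az -5.327
tilt ax,ay deg [-0.09 -0.    0.  ]
```

Call:
jog_arm([
  {"gripper": 1,"dx": 0,"dy": 0,"dz": 0,"ax": 0,"ay": 0,"az": -0.888},
  {"gripper": 1,"dx": 0,"dy": 0,"dz": 0,"ax": 0,"ay": 0,"az": -0.888},
  {"gripper": 1,"dx": 0,"dy": 0,"dz": 0,"ax": 0,"ay": 0,"az": -0.888},
  {"gripper": 1,"dx": 0,"dy": 0,"dz": 0,"ax": 0,"ay": 0,"az": -0.888},
  {"gripper": 1,"dx": 0,"dy": 0,"dz": 0,"ax": 0,"ay": 0,"az": -0.888},
  {"gripper": 1,"dx": 0,"dy": 0,"dz": 0,"ax": 0,"ay": 0,"az": -0.888},
  {"gripper": 1,"dx": 0,"dy": 0,"dz": 0,"ax": 0,"ay": 0,"az": 0},
])

```text
time: 0.8
position: [229.0, -527.2, 230.9]
ee_rot: [-0.0, 0.838, 0.545, 0.0]
contact_force: [0.3, -1.2, -0.3]
grip_width: 85.5
grasp_force: 0.0
```

```bash
python3 -c "
from h import *
go([627.6,95,150],66.1)"
```

```text
t 0.8 pos [ 229.  -527.2  230.9] Tx [0.405 0.914 0.001] Ty [ 0.914 -0.405 -0.001] Tz [-0.     0.001 -1.   ] F [ 0.3 -1.2 -0.3] w 85.5 j [-1.18  0.32  1.57  0.    1.26 -0.76]
move units [18.257  2.806  2.032]
az -0.002
tilt ax,ay deg [-0.04 -0.04  0.  ]
```

Call:
jog_arm([
  {"gripper": 1,"dx": 0.913,"dy": 0.14,"dz": 0,"ax": 0,"ay": 0,"az": 0},
  {"gripper": 1,"dx": 0.913,"dy": 0.14,"dz": 0,"ax": 0,"ay": 0,"az": 0},
  {"gripper": 1,"dx": 0.913,"dy": 0.14,"dz": 0,"ax": 0,"ay": 0,"az": 0},
  {"gripper": 1,"dx": 0.913,"dy": 0.14,"dz": 0,"ax": 0,"ay": 0,"az": 0},
  {"gripper": 1,"dx": 0.913,"dy": 0.14,"dz": 0,"ax": 0,"ay": 0,"az": 0},
  {"gripper": 1,"dx": 0.913,"dy": 0.14,"dz": 0,"ax": 0,"ay": 0,"az": 0},
  {"gripper": 1,"dx": 0.913,"dy": 0.14,"dz": 0,"ax": 0,"ay": 0,"az": 0},
  {"gripper": 1,"dx": 0.913,"dy": 0.14,"dz": 0,"ax": 0,"ay": 0,"az": 0},
  {"gripper": 1,"dx": 0.913,"dy": 0.14,"dz": 0,"ax": 0,"ay": 0,"az": 0},
  {"gripper": 1,"dx": 0.913,"dy": 0.14,"dz": 0,"ax": 0,"ay": 0,"az": 0},
])

```text
time: 1.8
position: [428.7, -214.8, 231.2]
ee_rot: [0.0, 0.839, 0.544, -0.0]
contact_force: [0.4, -0.6, 0.3]
grip_width: 85.5
grasp_force: 0.0
```

Call:
jog_arm([
  {"gripper": 1,"dx": 0.913,"dy": 0.14,"dz": 0,"ax": 0,"ay": 0,"az": 0},
  {"gripper": 1,"dx": 0.913,"dy": 0.14,"dz": 0,"ax": 0,"ay": 0,"az": 0},
  {"gripper": 1,"dx": 0.913,"dy": 0.14,"dz": 0,"ax": 0,"ay": 0,"az": 0},
  {"gripper": 1,"dx": 0.913,"dy": 0.14,"dz": 0,"ax": 0,"ay": 0,"az": 0},
  {"gripper": 1,"dx": 0.913,"dy": 0.14,"dz": 0,"ax": 0,"ay": 0,"az": 0},
  {"gripper": 1,"dx": 0.913,"dy": 0.14,"dz": 0,"ax": 0,"ay": 0,"az": 0},
  {"gripper": 1,"dx": 0.913,"dy": 0.14,"dz": 0,"ax": 0,"ay": 0,"az": 0},
  {"gripper": 1,"dx": 0.913,"dy": 0.14,"dz": 0,"ax": 0,"ay": 0,"az": 0},
  {"gripper": 1,"dx": 0.5,"dy": 0.1,"dz": 0,"ax": 0,"ay": 0,"az": 0},
  {"gripper": 1,"dx": 0,"dy": 0,"dz": 0,"ax": 0,"ay": 0,"az": 0},
])

```text
time: 2.8
position: [600.4, 51.7, 230.5]
ee_rot: [-0.0, 0.838, 0.546, 0.0]
contact_force: [0.1, 0.1, -1.0]
grip_width: 85.4
grasp_force: 0.0
```

```bash
python3 -c "
from h import *
go([627.6,95,150],66.1)
c=cams.get_calibration('wrist'); print(c)
cv2.imwrite('pics/w1.png',cams.read_camera('wrist')[:,:,::-1])"
```

```text
t 2.8 pos [600.4  51.7 230.5] Tx [0.405 0.914 0.   ] Ty [ 0.914 -0.405 -0.   ] Tz [-0.  0. -1.] F [ 0.1  0.1 -1. ] w 85.4 j [0.07 0.36 1.5  0.   1.28 0.48]
move units [1.266 0.185 2.012]
az 0.004
tilt ax,ay deg [-0.02 -0.02  0.  ]
{'fx': 300.6727074795142, 'fy': 300.6727074795142, 'cx': 256.28536207714944, 'cy': 195.144158153518, 'dist_coeffs': array([-0.00924441,  0.        ,  0.        ,  0.        ,  0.        ]), 'eye': array([626.76787685, 110.38240844, 373.51075312]), 'rotation': array([ 0.97013746, -0.12694144,  0.02730094, -0.20487517])}
```

View pics/w1.png

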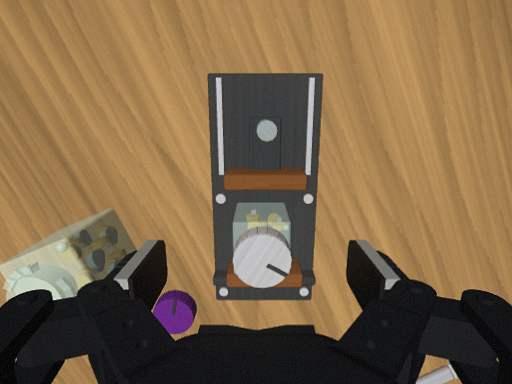

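The wrist view shows the post top at (266.5,131), the cap centre at (262,257), the pointer tip at (288,274), the jar between the jaws, and the plate edges nearly vertical.

```bash
python3 -c "
from h import *
c=cams.get_calibration('wrist')
p=at(c,(266.5,131),91);print(p, at(c,(262,257),115),at(c,(288,274),115.5))
e=[at(c,q,14)[:2] for q in((208,74),(322,74),(218,299),(312,299))];print(np.round(e,1).tolist())
w=[at(c,q,59)[:2] for q in((225,170),(306,170),(225,188),(306,188))];print(np.round(w,1).tolist())
for P in(e,w): d=P[0]+P[1]-P[2]-P[3]; x=P[1]-P[0]+P[3]-P[2]; print(np.degrees(np.arctan2(d[1],d[0])),np.degrees(np.arctan2(x[1],x[0]))+90, sum(P)/4)
go([p[0],p[1],54],66.1)"
```

```text
[628.27792857  92.10170837  91.        ] [578.04820784 -11.47593223 115.        ] [593.73798155 -37.63260601 115.5       ]
[[593.9, 171.4], [710.5, 119.8], [479.1, -91.9], [596.6, -143.9]]
[[572.3, 70.8], [650.7, 36.1], [563.8, 53.1], [643.6, 17.8]]
66.54056337122007 66.13441368930197 [595.04197441  13.84455699]
66.56353742613686 66.13087744637005 [607.60017093  44.46506034]
t 2.85 pos [599.3  50.2 230.5] Tx [ 0.405  0.914 -0.001] Ty [ 0.914 -0.405 -0.001] Tz [-0.001 -0.    -1.   ] F [-0.   0.1  0.9] w 85.6 j [ 0.06  0.36  1.5  -0.    1.28  0.48]
move units [1.255 0.242 4.412]
az -0.0
tilt ax,ay deg [-0.06  0.06  0.  ]
```

Call:
jog_arm([
  {"gripper": 1,"dx": 0.64,"dy": 0.11,"dz": 0.4,"ax": 0,"ay": 0,"az": 0},
  {"gripper": 1,"dx": 0.64,"dy": 0.11,"dz": 0.6,"ax": 0,"ay": 0,"az": 0},
  {"gripper": 1,"dx": 0,"dy": 0,"dz": 0.7,"ax": 0,"ay": 0,"az": 0},
  {"gripper": 1,"dx": 0,"dy": 0,"dz": 0.7,"ax": 0,"ay": 0,"az": 0},
  {"gripper": 1,"dx": 0,"dy": 0,"dz": 0.7,"ax": 0,"ay": 0,"az": 0},
  {"gripper": 1,"dx": 0,"dy": 0,"dz": 0.7,"ax": 0,"ay": 0,"az": 0},
  {"gripper": 1,"dx": 0,"dy": 0,"dz": 0.6,"ax": 0,"ay": 0,"az": 0},
  {"gripper": 0,"dx": 0,"dy": 0,"dz": 0,"ax": 0,"ay": 0,"az": 0},
  {"gripper": 0,"dx": 0,"dy": 0,"dz": 0,"ax": 0,"ay": 0,"az": 0},
  {"gripper": 0,"dx": 0,"dy": 0,"dz": 0,"ax": 0,"ay": 0,"az": 0},
])

```text
time: 3.85
position: [629.1, 92.2, 57.1]
ee_rot: [0.001, 0.838, 0.545, 0.001]
contact_force: [-0.6, 0.8, -0.3]
grip_width: 44.0
grasp_force: 0.0
```

Call:
jog_arm([
  {"gripper": 0,"dx": 0,"dy": 0,"dz": 0,"ax": 0,"ay": 0,"az": 0},
  {"gripper": 0,"dx": 0,"dy": 0,"dz": 0,"ax": 0,"ay": 0,"az": 0},
  {"gripper": 0,"dx": 0,"dy": 0,"dz": 0,"ax": 0,"ay": 0,"az": 0},
  {"gripper": 0,"dx": 0,"dy": 0,"dz": 0,"ax": 0,"ay": 0,"az": 0},
])

```text
time: 4.25
position: [628.9, 92.7, 57.0]
ee_rot: [0.001, 0.838, 0.545, 0.001]
contact_force: [-1.5, -1.7, 5.2]
grip_width: 19.1
grasp_force: 58.4
```

Call:
jog_arm([
  {"gripper": 0,"dx": -0.08,"dy": 0,"dz": 0,"ax": 0,"ay": 0,"az": 0},
  {"gripper": 0,"dx": -0.1,"dy": 0,"dz": 0,"ax": 0,"ay": 0,"az": 0},
  {"gripper": 0,"dx": -0.1,"dy": 0,"dz": 0,"ax": 0,"ay": 0,"az": 0},
  {"gripper": 0,"dx": -0.1,"dy": 0,"dz": 0,"ax": 0,"ay": 0,"az": 0},
  {"gripper": 0,"dx": -0.1,"dy": 0,"dz": 0,"ax": 0,"ay": 0,"az": 0},
  {"gripper": 0,"dx": -0.08,"dy": 0,"dz": 0,"ax": 0,"ay": 0,"az": 0},
  {"gripper": 0,"dx": -0.08,"dy": 0,"dz": 0,"ax": 0,"ay": 0,"az": 0},
  {"gripper": 0,"dx": -0.06,"dy": 0,"dz": 0,"ax": 0,"ay": 0,"az": 0},
  {"gripper": 0,"dx": -0.05,"dy": 0,"dz": 0,"ax": 0,"ay": 0,"az": 0},
  {"gripper": 0,"dx": 0,"dy": 0,"dz": 0,"ax": 0,"ay": 0,"az": 0},
])

```text
time: 5.25
position: [618.5, 69.2, 57.1]
ee_rot: [-0.001, 0.839, 0.545, 0.005]
contact_force: [4.0, 11.7, 2.7]
grip_width: 18.6
grasp_force: 58.5
```

```bash
python3 -c "
from h import *
o=np.array([582.,-12]);y=np.array([.404,.915])
s,M=state();print('post clamp y',(s['position'][:2]-o)@y)
c=cams.get_calibration('wrist')
cv2.imwrite('pics/w2.png',cams.read_camera('wrist')[:,:,::-1])"
```

```text
t 5.25 pos [618.5  69.2  57.1] Tx [0.407 0.914 0.009] Ty [ 0.914 -0.407  0.004] Tz [ 0.007  0.007 -1.   ] F [ 4.  11.7  2.7] w 18.6 j [0.09 0.54 1.68 0.01 0.91 0.5 ]
post clamp y 89.03136823517643
```

View pics/w2.png

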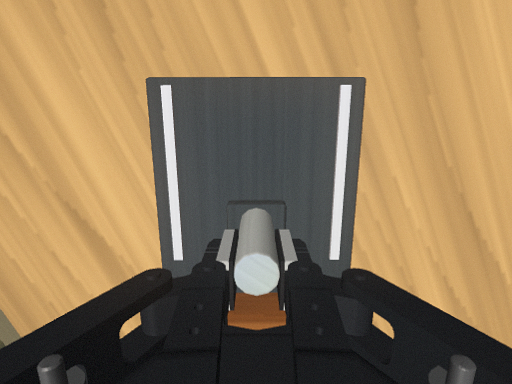

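The pads hold the post and the jaw is sliding at about 12 N. I'll continue in smaller steps until the force rises.

Call:
jog_arm([
  {"gripper": 0,"dx": -0.06,"dy": 0,"dz": 0,"ax": 0,"ay": 0,"az": 0},
  {"gripper": 0,"dx": -0.06,"dy": 0,"dz": 0,"ax": 0,"ay": 0,"az": 0},
  {"gripper": 0,"dx": -0.06,"dy": 0,"dz": 0,"ax": 0,"ay": 0,"az": 0},
  {"gripper": 0,"dx": -0.05,"dy": 0,"dz": 0,"ax": 0,"ay": 0,"az": 0},
  {"gripper": 0,"dx": -0.04,"dy": 0,"dz": 0,"ax": 0,"ay": 0,"az": 0},
])

```text
time: 5.8
position: [614.5, 60.0, 57.1]
ee_rot: [-0.001, 0.839, 0.545, 0.005]
contact_force: [4.0, 15.4, 2.6]
grip_width: 18.2
grasp_force: 58.5
```

Call:
jog_arm([
  {"gripper": 0,"dx": -0.025,"dy": 0,"dz": 0,"ax": 0,"ay": 0,"az": 0},
  {"gripper": 0,"dx": -0.025,"dy": 0,"dz": 0,"ax": 0,"ay": 0,"az": 0},
  {"gripper": 0,"dx": -0.025,"dy": 0,"dz": 0,"ax": 0,"ay": 0,"az": 0},
])

```text
time: 6.1
position: [613.3, 57.3, 57.1]
ee_rot: [-0.001, 0.839, 0.545, 0.005]
contact_force: [3.8, 14.8, 3.0]
grip_width: 18.5
grasp_force: 58.5
```

Call:
jog_arm([
  {"gripper": 0,"dx": -0.02,"dy": 0,"dz": 0,"ax": 0,"ay": 0,"az": 0},
  {"gripper": 0,"dx": -0.02,"dy": 0,"dz": 0,"ax": 0,"ay": 0,"az": 0},
])

```text
time: 6.3
position: [612.6, 55.8, 57.1]
ee_rot: [-0.001, 0.839, 0.545, 0.005]
contact_force: [4.6, 14.6, 2.6]
grip_width: 18.5
grasp_force: 58.5
```

Call:
jog_arm([
  {"gripper": 0,"dx": -0.02,"dy": 0,"dz": 0,"ax": 0,"ay": 0,"az": 0},
  {"gripper": 0,"dx": -0.02,"dy": 0,"dz": 0,"ax": 0,"ay": 0,"az": 0},
])

```text
time: 6.5
position: [612.6, 55.7, 57.1]
ee_rot: [-0.002, 0.839, 0.544, 0.006]
contact_force: [6.0, 20.7, 0.7]
grip_width: 18.3
grasp_force: 58.5
```

Call:
jog_arm([
  {"gripper": 0,"dx": -0.02,"dy": 0,"dz": 0,"ax": 0,"ay": 0,"az": 0},
  {"gripper": 0,"dx": -0.02,"dy": 0,"dz": 0,"ax": 0,"ay": 0,"az": 0},
])

```text
time: 6.7
position: [612.6, 55.7, 57.1]
ee_rot: [-0.002, 0.839, 0.544, 0.008]
contact_force: [7.8, 26.2, -0.3]
grip_width: 18.4
grasp_force: 58.5
```

Call:
jog_arm([
  {"gripper": 0,"dx": 0.06,"dy": 0,"dz": 0,"ax": 0,"ay": 0,"az": 0},
  {"gripper": 0,"dx": 0.06,"dy": 0,"dz": 0,"ax": 0,"ay": 0,"az": 0},
  {"gripper": 1,"dx": 0,"dy": 0,"dz": 0,"ax": 0,"ay": 0,"az": 0},
  {"gripper": 1,"dx": 0,"dy": 0,"dz": 0,"ax": 0,"ay": 0,"az": 0},
  {"gripper": 1,"dx": 0,"dy": 0,"dz": 0,"ax": 0,"ay": 0,"az": 0},
  {"gripper": 1,"dx": 0,"dy": 0,"dz": 0,"ax": 0,"ay": 0,"az": 0},
  {"gripper": 1,"dx": 0,"dy": 0,"dz": 0,"ax": 0,"ay": 0,"az": 0},
])

```text
time: 7.4
position: [610.2, 52.2, 55.2]
ee_rot: [-0.0, 0.838, 0.545, -0.0]
contact_force: [-0.7, 0.3, 1.2]
grip_width: 85.2
grasp_force: 0.0
```

Call:
jog_arm([
  {"gripper": 1,"dx": 0,"dy": 0,"dz": -0.8,"ax": 0,"ay": 0,"az": 0},
  {"gripper": 1,"dx": 0,"dy": 0,"dz": -0.9,"ax": 0,"ay": 0,"az": 0},
  {"gripper": 1,"dx": 0,"dy": 0,"dz": -0.9,"ax": 0,"ay": 0,"az": 0},
  {"gripper": 1,"dx": 0,"dy": 0,"dz": -0.9,"ax": 0,"ay": 0,"az": 0},
  {"gripper": 1,"dx": 0,"dy": 0,"dz": -0.9,"ax": 0,"ay": 0,"az": 0},
  {"gripper": 1,"dx": -0.4,"dy": 0,"dz": 0,"ax": 0,"ay": 0,"az": 0},
  {"gripper": 1,"dx": 0,"dy": 0,"dz": 0,"ax": 0,"ay": 0,"az": 0},
])

```text
time: 8.1
position: [603.3, 36.6, 232.0]
ee_rot: [0.001, 0.839, 0.545, 0.0]
contact_force: [-0.1, 0.4, -0.2]
grip_width: 85.5
grasp_force: 0.0
```

```bash
python3 -c "
from h import *
go([575,-28,230],66.1)
im=cams.read_camera('wrist');cv2.imwrite('pics/w3.png',cv2.resize(im[140:380,160:400,::-1],None,fx=2.5,fy=2.5,interpolation=cv2.INTER_CUBIC))"
```

```text
t 8.1 pos [603.3  36.6 232. ] Tx [ 0.406  0.914 -0.   ] Ty [ 0.914 -0.406  0.001] Tz [ 0.001 -0.001 -1.   ] F [-0.1  0.4 -0.2] w 85.5 j [ 0.04  0.37  1.49 -0.    1.28  0.46]
move units [-1.764  0.01   0.051]
az -0.009
tilt ax,ay deg [0.07 0.02 0.  ]
```

View pics/w3.png

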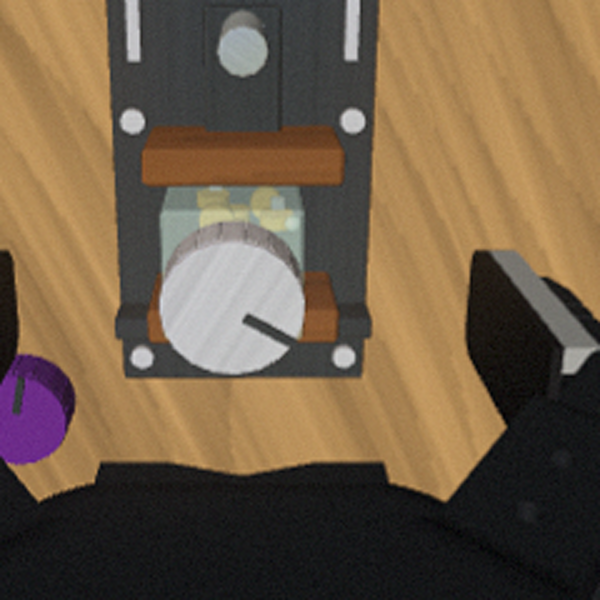

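The jar is squarely held between the jaws. In the crop the cap's top centre is at (233,303) and the pointer runs from (246,318) to (292,346).

```bash
python3 -c "
from h import *
c=cams.get_calibration('wrist')
f=lambda p:(p[0]/2.5+160-.3,p[1]/2.5+140-.3)
p=at(c,f((233,303)),115);a=at(c,f((246,318)),115.5);b=at(c,f((292,346)),115.5);po=at(c,f((243,50)),91)
L=at(c,f((160,303)),115);Rr=at(c,f((306,303)),115);print('diam',np.linalg.norm(L-Rr))
print('cap',p,'post',po);o=np.array([582.,-12]);y=np.array([.404,.915]);x=np.array([.915,-.404])
for q in(p,po):print('clamp',(q[:2]-o)@x,(q[:2]-o)@y)
for d in(b-a,b-p):print('ptr rel',np.degrees(np.arctan2(d[1],d[0]))+23.85)
t=cams.read_camera('top')[130:220,208:333]
cv2.imwrite('pics/t2.png',cv2.resize(t[:,:,::-1],None,fx=6.4,fy=6.4,interpolation=cv2.INTER_CUBIC))
go([p[0],p[1],130],66.1)"
```

```text
diam 55.272537528461804
cap [572.16001627 -24.59261481 115.        ] post [613.20397646  58.51668317  91.        ]
clamp -3.916168725744468 -15.497595979786462
clamp 0.06289845785833847 77.12917158848704
ptr rel -34.03485593250085
ptr rel -38.48343903635431
t 8.2 pos [603.   37.7 230. ] Tx [ 0.406  0.914 -0.001] Ty [ 0.914 -0.406 -0.002] Tz [-0.003  0.    -1.   ] F [-0.3  1.   0.3] w 85.4 j [0.04 0.37 1.5  0.   1.28 0.46]
move units [-1.733 -0.066  2.501]
az -0.007
tilt ax,ay deg [-0.14  0.05  0.  ]
```

Call:
jog_arm([
  {"gripper": 1,"dx": -0.9,"dy": -0.03,"dz": 0,"ax": 0,"ay": 0,"az": 0},
  {"gripper": 1,"dx": -0.93,"dy": -0.03,"dz": 0,"ax": 0,"ay": 0,"az": 0},
  {"gripper": 1,"dx": 0,"dy": 0,"dz": 0.7,"ax": 0,"ay": 0,"az": 0},
  {"gripper": 1,"dx": 0,"dy": 0,"dz": 0.7,"ax": 0,"ay": 0,"az": 0},
  {"gripper": 1,"dx": 0,"dy": 0,"dz": 0.7,"ax": 0,"ay": 0,"az": 0},
  {"gripper": 1,"dx": 0,"dy": 0,"dz": 0.5,"ax": 0,"ay": 0,"az": 0},
  {"gripper": 1,"dx": 0,"dy": 0,"dz": 0,"ax": 0,"ay": 0,"az": 0},
])

```text
time: 8.9
position: [569.0, -27.5, 122.8]
ee_rot: [-0.003, 0.838, 0.545, -0.004]
contact_force: [0.1, 0.6, 0.4]
grip_width: 85.7
grasp_force: 0.0
```

```bash
python3 -c "
from h import *
go([571,-28.8,85],66.1)
im=cams.read_camera('wrist');cv2.imwrite('pics/w4.png',im[:,:,::-1])
go([571,-28.8,85],66.1)"
```

```text
t 8.9 pos [569.  -27.5 122.8] Tx [ 0.405  0.914 -0.003] Ty [ 0.914 -0.405 -0.009] Tz [-0.01   0.001 -1.   ] F [0.1 0.6 0.4] w 85.7 j [-0.07  0.4   1.73  0.    1.02  0.35]
move units [-0.006  0.067  0.944]
az -0.0
tilt ax,ay deg [-0.53  0.18  0.  ]
t 8.95 pos [570.6 -27.6 124.9] Tx [ 0.405  0.914 -0.002] Ty [ 0.914 -0.405 -0.005] Tz [-0.006  0.    -1.   ] F [ 0.  -0.  -0.7] w 85.7 j [-0.07  0.4   1.72  0.    1.02  0.35]
move units [-0.021  0.027  0.998]
az 0.001
tilt ax,ay deg [-0.3  0.1  0. ]
```

View pics/w4.png

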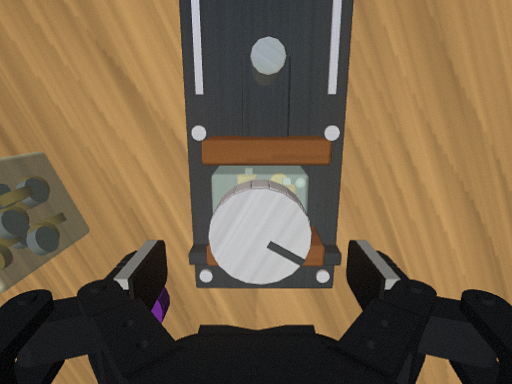

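The fingers straddle the cap, whose centre is at (260,233), about 1 to 2 mm to the right of the finger midline. The pointer runs from (268,243) to (305,262).

```bash
python3 -c "
from h import *
c=cams.get_calibration('wrist')
p=at(c,(260,233),115);a=at(c,(268,243),115.5);b=at(c,(305,262),115.5);po=at(c,(268,55),91)
print(p,po)
for d in(b-a,b-p,po-p):print('rel',np.degrees(np.arctan2(d[1],d[0]))+23.85,np.linalg.norm(d[:2]))"
```

```text
[573.54212211 -26.46080414 115.        ] [615.25499209  57.39800095  91.        ]
rel -28.866262080470626 23.68702760366779
rel -34.221689289654755 30.403467193921784
rel 87.40342617547981 93.66035827970985
```

Call:
jog_arm([
  {"gripper": 1,"dx": 0,"dy": 0.02,"dz": 0.5,"ax": 0,"ay": 0,"az": 0},
  {"gripper": 1,"dx": -0.01,"dy": 0.01,"dz": 0.48,"ax": 0,"ay": 0,"az": 0},
  {"gripper": 1,"dx": 0,"dy": 0,"dz": 0,"ax": 0,"ay": 0,"az": 0},
  {"gripper": 0,"dx": 0,"dy": 0,"dz": 0,"ax": 0,"ay": 0,"az": 0},
  {"gripper": 0,"dx": 0,"dy": 0,"dz": 0,"ax": 0,"ay": 0,"az": 0},
  {"gripper": 0,"dx": 0,"dy": 0,"dz": 0,"ax": 0,"ay": 0,"az": 0},
  {"gripper": 0,"dx": 0,"dy": 0,"dz": 0,"ax": 0,"ay": 0,"az": 0},
  {"gripper": 0,"dx": 0,"dy": 0,"dz": 0,"ax": 0,"ay": 0,"az": 0},
])

```text
time: 9.75
position: [573.0, -28.4, 90.0]
ee_rot: [0.0, 0.838, 0.545, 0.001]
contact_force: [-3.2, 0.4, 6.2]
grip_width: 54.2
grasp_force: 62.1
```

```bash
python3 -c "
from h import *
state()"
```

```text
t 9.75 pos [573.  -28.4  90. ] Tx [0.405 0.914 0.001] Ty [ 0.914 -0.405  0.001] Tz [ 0.001  0.    -1.   ] F [-3.2  0.4  6.2] w 54.2 j [-0.07  0.44  1.76  0.    0.94  0.35]
```

Call:
jog_arm([
  {"gripper": 0,"dx": 0,"dy": 0,"dz": -0.03,"ax": 0,"ay": 0,"az": -0.2},
  {"gripper": 0,"dx": 0,"dy": 0,"dz": -0.03,"ax": 0,"ay": 0,"az": -0.5},
  {"gripper": 0,"dx": 0,"dy": 0,"dz": -0.005,"ax": 0,"ay": 0,"az": -0.5},
  {"gripper": 0,"dx": 0,"dy": 0,"dz": -0.005,"ax": 0,"ay": 0,"az": -0.5},
  {"gripper": 0,"dx": 0,"dy": 0,"dz": -0.005,"ax": 0,"ay": 0,"az": -0.5},
  {"gripper": 0,"dx": 0,"dy": 0,"dz": -0.005,"ax": 0,"ay": 0,"az": -0.5},
  {"gripper": 0,"dx": 0,"dy": 0,"dz": -0.005,"ax": 0,"ay": 0,"az": -0.5},
  {"gripper": 0,"dx": 0,"dy": 0,"dz": 0,"ax": 0,"ay": 0,"az": 0},
])

```text
time: 10.55
position: [572.7, -28.6, 90.9]
ee_rot: [-0.0, 0.696, 0.718, -0.0]
contact_force: [0.6, 1.1, -7.4]
grip_width: 54.2
grasp_force: 65.2
```

```bash
python3 -c "
from h import *
s,M=state();print(s['wrist_torque'],np.degrees(np.arctan2(M[1,0],M[0,0]))-66.1)
im=cams.read_camera('wrist');cv2.imwrite('pics/w5.png',im[:,:,::-1])"
```

```text
t 10.55 pos [572.7 -28.6  90.9] Tx [-0.031  1.     0.   ] Ty [ 1.     0.031 -0.001] Tz [-0.001  0.    -1.   ] F [ 0.6  1.1 -7.4] w 54.2 j [-0.07  0.44  1.76  0.    0.94 -0.1 ]
[ 0.3770169  -0.10881553  0.24526844] 25.65564483637948
```

View pics/w5.png

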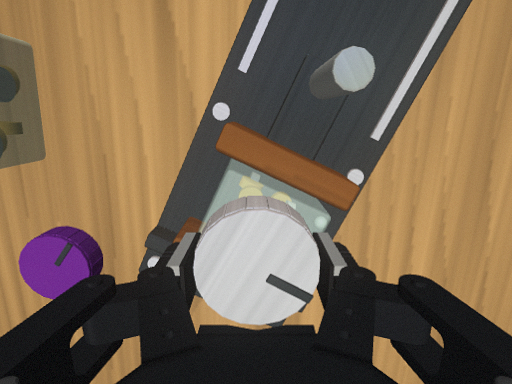

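The pointer turned with the gripper, (268,280) to (308,298), while the jar stayed square in the jaws with its bead at (320,222). I'll ease the upward pull and finish the turn.

Call:
jog_arm([
  {"gripper": 0,"dx": 0,"dy": 0,"dz": 0.05,"ax": 0,"ay": 0,"az": -0.3},
  {"gripper": 0,"dx": 0,"dy": 0,"dz": 0,"ax": 0,"ay": 0,"az": -0.5},
  {"gripper": 0,"dx": 0,"dy": 0,"dz": 0,"ax": 0,"ay": 0,"az": -0.5},
  {"gripper": 0,"dx": 0,"dy": 0,"dz": 0,"ax": 0,"ay": 0,"az": -0.5},
  {"gripper": 0,"dx": 0,"dy": 0,"dz": 0,"ax": 0,"ay": 0,"az": -0.5},
  {"gripper": 0,"dx": 0,"dy": 0,"dz": 0,"ax": 0,"ay": 0,"az": -0.5},
  {"gripper": 0,"dx": 0,"dy": 0,"dz": 0,"ax": 0,"ay": 0,"az": -0.5},
  {"gripper": 0,"dx": 0,"dy": 0,"dz": 0,"ax": 0,"ay": 0,"az": 0},
])

```text
time: 11.4
position: [573.9, -29.0, 91.2]
ee_rot: [0.001, 0.514, 0.857, 0.001]
contact_force: [-1.8, 0.4, 5.8]
grip_width: 54.8
grasp_force: 66.4
```

```bash
python3 -c "
from h import *
s,M=state();print(s['wrist_torque'],np.degrees(np.arctan2(M[1,0],M[0,0]))-66.1)"
```

```text
t 11.4 pos [573.9 -29.   91.2] Tx [-0.471  0.882 -0.002] Ty [0.882 0.471 0.002] Tz [ 0.003 -0.001 -1.   ] F [-1.8  0.4  5.8] w 54.8 j [-0.07  0.44  1.76 -0.    0.94 -0.56]
[0.21178342 0.24535203 0.12874505] 51.97232899324881
```

Call:
jog_arm([
  {"gripper": 0,"dx": 0,"dy": 0,"dz": 0,"ax": 0,"ay": 0,"az": -0.45},
  {"gripper": 0,"dx": 0,"dy": 0,"dz": 0,"ax": 0,"ay": 0,"az": -0.5},
  {"gripper": 0,"dx": 0,"dy": 0,"dz": 0,"ax": 0,"ay": 0,"az": -0.5},
  {"gripper": 0,"dx": 0,"dy": 0,"dz": 0,"ax": 0,"ay": 0,"az": -0.5},
  {"gripper": 0,"dx": 0,"dy": 0,"dz": 0,"ax": 0,"ay": 0,"az": -0.4},
  {"gripper": 0,"dx": 0,"dy": 0,"dz": 0,"ax": 0,"ay": 0,"az": -0.3},
  {"gripper": 0,"dx": 0,"dy": 0,"dz": 0,"ax": 0,"ay": 0,"az": 0},
  {"gripper": 0,"dx": 0,"dy": 0,"dz": 0,"ax": 0,"ay": 0,"az": 0},
])

```text
time: 12.2
position: [573.5, -28.3, 91.5]
ee_rot: [0.001, 0.349, 0.937, 0.001]
contact_force: [-3.1, 2.7, 9.1]
grip_width: 54.8
grasp_force: 66.7
```

```bash
python3 -c "
from h import *
s,M=state();print(s['wrist_torque'],np.degrees(np.arctan2(M[1,0],M[0,0]))-66.1)
im=cams.read_camera('wrist');cv2.imwrite('pics/w6.png',im[:,:,::-1])"
```

```text
t 12.2 pos [573.5 -28.3  91.5] Tx [-0.757  0.654 -0.001] Ty [0.654 0.757 0.002] Tz [ 0.002  0.001 -1.   ] F [-3.1  2.7  9.1] w 54.8 j [-0.07  0.44  1.76  0.    0.94 -0.93]
[0.53040791 0.4794377  0.02046286] 73.06330145506655
```

View pics/w6.png

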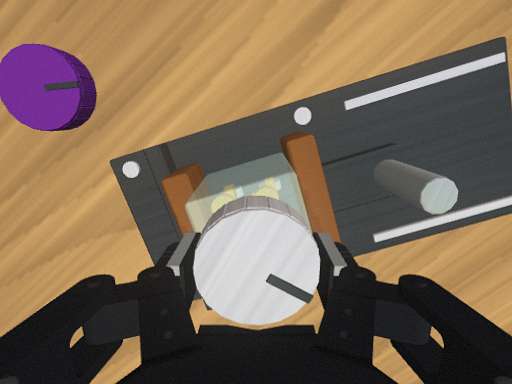

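The cap hasn't slipped: the pointer sits unmoved in the grip, the gripper has turned 73°, and the torque has dropped to nearly zero, so the threads are free. Lifting.

Call:
jog_arm([
  {"gripper": 0,"dx": 0,"dy": 0,"dz": -0.05,"ax": 0,"ay": 0,"az": 0},
  {"gripper": 0,"dx": 0,"dy": 0,"dz": -0.05,"ax": 0,"ay": 0,"az": 0},
  {"gripper": 0,"dx": 0,"dy": 0,"dz": -0.05,"ax": 0,"ay": 0,"az": 0},
  {"gripper": 0,"dx": 0,"dy": 0,"dz": 0,"ax": 0,"ay": 0,"az": 0},
])

```text
time: 12.65
position: [573.0, -28.7, 95.5]
ee_rot: [0.0, 0.348, 0.937, -0.0]
contact_force: [-1.1, 0.8, 0.4]
grip_width: 54.9
grasp_force: 65.9
```

Call:
jog_arm([
  {"gripper": 0,"dx": 0,"dy": 0,"dz": -0.08,"ax": 0,"ay": 0,"az": 0},
  {"gripper": 0,"dx": 0,"dy": 0,"dz": -0.1,"ax": 0,"ay": 0,"az": 0},
  {"gripper": 0,"dx": 0,"dy": 0,"dz": -0.1,"ax": 0,"ay": 0,"az": 0},
  {"gripper": 0,"dx": 0,"dy": 0,"dz": 0,"ax": 0,"ay": 0,"az": 0},
])

```text
time: 13.05
position: [573.8, -29.1, 107.6]
ee_rot: [0.001, 0.348, 0.938, 0.0]
contact_force: [0.3, -0.1, -1.2]
grip_width: 54.9
grasp_force: 65.8
```

Call:
jog_arm([
  {"gripper": 0,"dx": 0,"dy": 0,"dz": -0.12,"ax": 0,"ay": 0,"az": 0},
  {"gripper": 0,"dx": 0,"dy": 0,"dz": -0.13,"ax": 0,"ay": 0,"az": 0},
  {"gripper": 0,"dx": 0,"dy": 0,"dz": -0.12,"ax": 0,"ay": 0,"az": 0},
  {"gripper": 0,"dx": 0,"dy": 0,"dz": 0,"ax": 0,"ay": 0,"az": 0},
  {"gripper": 0,"dx": 0,"dy": 0,"dz": 0,"ax": 0,"ay": 0,"az": 0},
])

```text
time: 13.55
position: [573.0, -28.8, 121.7]
ee_rot: [0.0, 0.348, 0.938, -0.0]
contact_force: [0.0, -0.9, -1.1]
grip_width: 54.8
grasp_force: 65.8
```

```bash
python3 -c "
from h import *
s,M=state()
im=cams.read_camera('scene')[150:270,190:350];cv2.imwrite('pics/s7.png',cv2.resize(im[:,:,::-1],None,fx=4.5,fy=4.5,interpolation=cv2.INTER_CUBIC));state()"
```

```text
t 13.55 pos [573.  -28.8 121.7] Tx [-0.758  0.652 -0.   ] Ty [0.652 0.758 0.   ] Tz [ 0. -0. -1.] F [ 0.  -0.9 -1.1] w 54.8 j [-0.07  0.41  1.73 -0.    1.01 -0.93]
t 13.6 pos [572.9 -28.8 121.5] Tx [-0.758  0.652  0.   ] Ty [ 0.652  0.758 -0.   ] Tz [-0. -0. -1.] F [-0.5 -0.2  0.5] w 54.5 j [-0.07  0.41  1.73 -0.    1.01 -0.93]
```

View pics/s7.png

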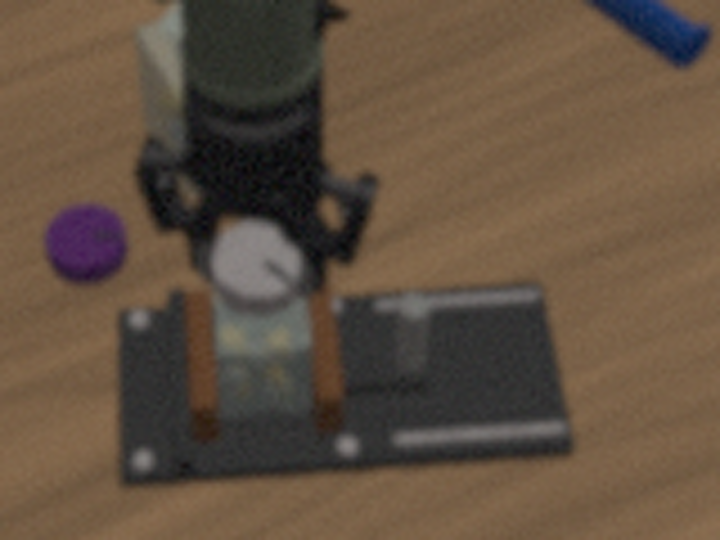

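The cap is held level over the mouth at crop (256,262). The jar still stands on the plate between both jaws, and the decoys haven't moved.

```bash
python3 -c "
from cell import r
print(r.close_job())"
```

```text
the job is handed in; nothing more can be done
None
```

The job is handed in at 13.6 s: the jar is braced snugly between the jaws, and the cap was turned about 73° anticlockwise until its threads let go, then lifted off. It is still gripped level about 19 mm above the rim, by arm travel; the hand-in gave no verdict.

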